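# Nest the sample pots on their saucers

## Robot

A 6-joint arm with a two-finger parallel gripper is mounted at the origin on a cart in front of the work surface, level with it; the furniture and walls round the work are solid. World frame = base frame: x ahead of the robot, y to its left, z up, the work surface at z = 0. Lengths are in mm, angles in rad, forces in N, time in s.
With the tool pointing down it reaches from about 350 to 975 mm from the base axis. Payload 7.1 kg.
Tool frame: the origin (TCP) lies midway between the tips of the shut fingers; the grasp point (between the pads) lies 19 mm behind it; z points along the fingers, y is the line along which they close (so a half turn about z gives the same grasp; the last joint's range is limited). The gripper opens to 88 mm and grips with 3 to 60 N. Pads are 20 mm wide; open, the fingers measure 115 mm over their backs; the gripper's body (75 mm by 178 mm) begins 61 mm behind the grasp point.
Start: joints at [1.191, 0.423, 1.63, -0, 1.089, -0.019], TCP at [220.607, 584.754, 222.675] pointing down, gripper open.
Joint ranges: [-3, 3], [-0.9, 2.11], [0.09, 2.58], [-1.31, 4.45], [0.11, 2.69], [-2.54, 2.54]. Speed limits (rad/s): [2.39, 2.39, 3.01, 3.14, 3.14, 3.14].

## Interface

Orientations are given as a rotation vector (axis times angle).
In Python, from workcell import status, eyes, ticket gives the robot as it stands.
- The arm moves only by the shell command python3 -m jog 'ROWS' [OPENING]. ROWS is a JSON list of rows, 1 to 5 of them, each of 6 numbers: dx, dy, dz in mm, then a rotation vector rx, ry, rz in rad; each row shifts and turns the commanded pose from where the row before left it, along the tool's axes as they then stand; what a row does not reach is not made up. A row lasts 1/12 s, in which the tool goes at most 41.7 mm and 0.125 rad, less where a joint would pass 70% of its speed; a pose out of reach is approached as far as the arm can. OPENING is the finger opening in mm, set as the command begins (- or left out keeps the last). The fingers move at their own pace and stop on an object; the grip force is fixed at half the most. Time passes only in rows, so rows that do not move let the fingers close. It prints the time, the measured TCP pose, the force, the opening and the grip force at its end.
- status.get_obs(): the state, without advancing time (a new reading comes with each control period).
- eyes.get_image(name): name is "scene" or "side" or "wrist"; returns a dict with "img" (400x640x3 uint8, red, green, blue), "range_z" (400x640 float32, mm along the optical axis (not along the pixel's ray), 0 where there is no reading), "fx", "fy", "cx", "cy" (pixels), "R" (3x3) and "t" (3): a world point X has camera coordinates R X + t. Camera axes: x right, y down, z forward; pixel columns grow to the right and rows downward; lengths in mm; the calibration is good to about 2 mm. A picture is of the moment at which its call begins.
- ticket.close_job(): hands the job in; it is judged then, once.
The state is a dict: "t": time; "qpos": joint angles; "qvel": joint speeds; "joint_torque": joint torques, N m; "ee_pos": TCP position; "orientation": TCP orientation; "ft_force": force on the tool from outside, world axes, zero at the start; "moment": the same for the moment, N m; "width": finger opening in mm; "grasp_force": force on a finger pad.
Only numpy, scipy, OpenCV 4.12 (cv2) and the standard library are available. Lean on these libraries where they do the work, as an engineer would, in place of code of your own. Each camera call takes 0.05 s, during which the arm holds its last target. There are 200 camera calls.

## Task

Clear up the four empty steel sample pots: stand the wide round pot in the round saucer and the wide square pot in the square saucer, flat inside the raised lip, and nest the narrow pot of the same shape in each, upright and fully home on its floor. Don't tip any pot over, and leave the brass weight and the black loupe where they stand.

Things in the scene. Friction and masses are not known exactly. Their poses are not given: they have to be found in the camera images.
- round_wide: Wide low round open steel pot, top 60 mm across, base 48 mm, 50 mm high, straight for the top 14 mm and tapering below; wall 3 mm, floor 4 mm thick (inside 42 mm across at the floor, 54 mm at the mouth); about 90 g. Stands upright at the start. Origin: centre of its underside, z up
- square_wide: Wide low square open steel pot with trimmed corners, top 60 mm across, base 48 mm, 50 mm high, straight for the top 14 mm and tapering below; wall 3 mm, floor 4 mm thick (inside 42 mm across at the floor, 54 mm at the mouth); about 90 g. Stands upright at the start. Origin: centre of its underside, z up; x and y square to its side faces
- round_narrow: Narrow tall round open steel pot, top 43 mm across, base 32 mm, 80 mm high, straight for the top 18 mm and tapering below; wall 2.5 mm; about 70 g. Seated in the wide pot it has about 5 mm of play all round, its rim 34 mm above the wide one. Stands upright at the start. Origin: centre of its underside, z up
- square_narrow: Narrow tall square open steel pot with trimmed corners, top 43 mm across, base 32 mm, 80 mm high, straight for the top 18 mm and tapering below; wall 2.5 mm; about 70 g. Seated in the wide pot it has about 5 mm of play all round, its rim 34 mm above the wide one. Stands upright at the start. Origin: centre of its underside, z up; x and y square to its side faces
- round_saucer: Round grey plastic saucer, fixed to the bench, 84 mm across; flat floor 5 mm above the bench and 72 mm across, inside a lip 9 mm high. Origin: centre of its underside (bench level), z up
- square_saucer: Square grey plastic saucer, fixed to the bench, 78 mm a side; flat floor 5 mm above the bench and 66 mm a side, inside a lip 9 mm high. Origin: centre of its underside (bench level), z up, x and y square to its sides
- brass_weight: Bystander: brass knob weight, 38 mm across, 58 mm high, loose. Origin: centre of its underside
- loupe: Bystander: black eye loupe, a stubby cylinder 37 mm across, 34 mm high, loose. Origin: centre of its underside

How it is judged (in metres and radians):
At the end, for the whole second after the job is handed in: Each wide pot stands on the floor of the saucer of its shape (centres within 15 mm, 3 to 8 mm above its underside), each narrow pot on the floor of the wide pot of its shape (within 10 mm, 2 to 8 mm above its underside), all upright within 0.1 rad, let go and at rest (horizontal distance between round_wide and round_saucer below 0.015 m and z of round_wide in the frame of round_saucer between 0.003 and 0.008 m and horizontal distance between round_narrow and round_wide below 0.01 m and z of round_narrow in the frame of round_wide between 0.002 and 0.008 m and horizontal distance between square_wide and square_saucer below 0.015 m and z of square_wide in the frame of square_saucer between 0.003 and 0.008 m and horizontal distance between square_narrow and square_wide below 0.01 m and z of square_narrow in the frame of square_wide between 0.002 and 0.008 m and angle between each of round_wide, round_narrow, square_wide, square_narrow's own z axis and vertical below 0.1 rad and linear speed of each of round_wide, round_narrow, square_wide, square_narrow below 0.02 m/s and angular speed of each of round_wide, round_narrow, square_wide, square_narrow below 0.2 rad/s); the robot touches nothing.
It fails at once if a pot is tipped over (more than 0.8 rad) (angle between any of round_wide, round_narrow, square_wide, square_narrow's own z axis and vertical above 0.8 rad).
It fails at once if the brass weight or the loupe is moved more than 20 mm or knocked over (distance of any of brass_weight, loupe from where it was at the start of the episode above 0.02 m or angle between any of brass_weight, loupe's own z axis and vertical above 0.6 rad).
It also fails if it takes over 109 s, if anything falls off the work surface, if the arm or the gripper's body presses on something with over 40 N, if the wrist force passes 120 N, or if a joint passes its speed limit or range.

## Working session

There is one attempt and no reset: what is moved stays moved. The work goes in short steps, Python scripts to look and compute and a shell command to move; the robot and the scene stay as the last step left them, time stands still between calls to the robot, and variables do not carry over. Pictures are saved under pics/ and viewed, at most 15 in all, crops included, and the job is handed in when it is done.

```bash
mkdir -p pics; cat > h.py <<'E'
import numpy as np, cv2
from workcell import status, eyes, ticket
def snap(name,fn):
    d=eyes.get_image(name); cv2.imwrite('pics/'+fn+'.png',d['img'][:,:,::-1]); np.save('pics/'+fn+'.npy',d,allow_pickle=True); return d
def load(fn): return np.load('pics/'+fn+'.npy',allow_pickle=True).item()
def cloud(d):
    z=d['range_z'].astype(float); v,u=np.indices(z.shape)
    P=np.stack([(u-d['cx'])/d['fx']*z,(v-d['cy'])/d['fy']*z,z],-1)
    W=(P-np.array(d['t']))@np.array(d['R']); W[z==0]=np.nan; return W
E
python3 - <<'E'
from h import *
for n in ['scene','side']:
    d=snap(n,n+'0'); print(n,d['fx'],np.round(-np.array(d['R']).T@d['t']),np.round(d['R'],2).tolist())
o=status.get_obs();print(o)
E
ls
```

```text
scene 417.466509192311 [ -11. -754.  782.] [[0.82, -0.58, -0.02], [-0.37, -0.5, -0.78], [0.44, 0.64, -0.62]]
side 427.70741293036167 [  546. -1249.   638.] [[1.0, 0.01, -0.03], [-0.02, -0.44, -0.9], [-0.03, 0.9, -0.44]]
{'t': 0.1, 'qpos': array([ 1.19097440e+00,  4.23765710e-01,  1.63059219e+00,  9.20735473e-06,
        1.08859733e+00, -1.90232983e-02]), 'qvel': array([ 5.35656396e-04, -2.79320643e-03, -3.23686092e-03,  5.00660501e-04,
        1.48522529e-05, -2.87094526e-04]), 'joint_torque': array([-9.32511721e-04, -5.45614386e+01, -2.74322516e+01,  6.45036972e-02,
        1.88810402e-02, -4.48978608e-05]), 'ee_pos': array([220.44289324, 584.30647647, 221.98702748]), 'orientation': array([-5.63628778e-01, -3.09033598e+00,  2.09518504e-03]), 'ft_force': array([-0.02769064, -0.4437037 ,  0.38757933]), 'moment': array([ 0.02195438,  0.01314692, -0.02437341]), 'grasp_force': 0.0, 'width': 87.23233648041996}
h.py
pics
```

View pics/scene0.png

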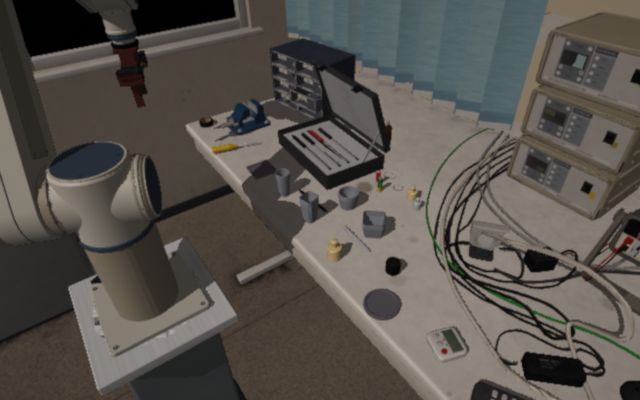

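View pics/side0.png

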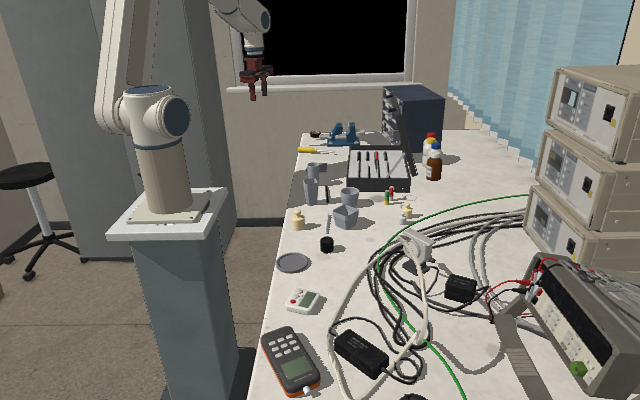

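The scene view shows the round saucer at (382,304), loupe (393,266), brass weight (334,250), the pots near (283,182), (309,207), (348,199) and (373,224), and a possible square saucer at (258,168). I'll enlarge that area.

```bash
python3 - <<'E'
from h import *
d=load('scene0'); c=d['img'][140:330,230:420,::-1]; cv2.imwrite('pics/c0.png',cv2.resize(c,None,fx=3.1,fy=3.1,interpolation=cv2.INTER_CUBIC))
W=cloud(d)
for n,u,v in [('rs',382,304),('loupe',393,261),('brass',334,241),('sq?',258,168),('bench',300,240),('a',283,171),('b',309,195),('c',348,192),('d',373,214)]:
    print(n,np.round(W[v,u]))
# objects: points 15-100mm high
m=(W[...,2]>12)&(W[...,2]<100)&(W[...,0]>300)&(W[...,0]<800)&(abs(W[...,1])<400)
n,l,s,ce=cv2.connectedComponentsWithStats(m.astype(np.uint8))
for i in range(1,n):
    if s[i,4]>25:
        p=W[l==i]; print(s[i],np.round(p.min(0)),np.round(p.max(0)))
E
```

```text
rs [ 429. -334.    3.]
loupe [ 521. -267.   29.]
brass [ 430. -149.   58.]
sq? [463. 325.   6.]
bench [394. -41.  -3.]
a [475. 172.  73.]
b [475.  31.  69.]
c [601.  15.  32.]
d [ 588. -112.   40.]
[ 282  123  103   65 3678] [576.  71.  12.] [800. 400.  98.]
[276 169  15  26 306] [442. 133.  13.] [486. 181.  82.]
[376 171   7  18  94] [699. -14.  14.] [734.  30.  51.]
[338 186  21  23 375] [556. -36.  12.] [617.  28.  54.]
[408 186  14  22 157] [ 728. -145.   12.] [772. -79.  45.]
[300 192  19  29 444] [436. -16.  12.] [486.  36.  83.]
[363 211  23  26 502] [ 532. -176.   12.] [608. -98.  53.]
[450 220  60  36 915] [ 692. -400.   12.] [ 774. -299.  100.]
[327 239  15  21 241] [ 412. -170.   12.] [ 450. -130.   60.]
[386 257  15  17 215] [ 497. -292.   12.] [ 533. -255.   37.]
```

View pics/c0.png

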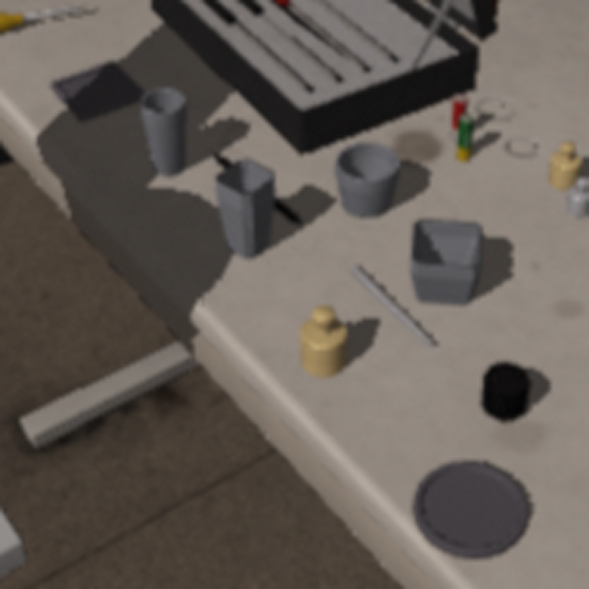

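```bash
R='[[0,0,0,0,0,0.121],[0,0,0,0,0,0.121],[0,0,0,0,0,0.121],[0,0,0,0,0,0.121],[0,0,0,0,0,0.121]]'; python3 -m jog '[[0,0,0,0,0,0.121],[0,0,0,0,0,0.121],[0,0,0,0,0,0.121],[0,0,0,0,0,0.121],[0,0,0,0,0,0.121]]'; python3 -m jog '[[0,0,0,0,0,0.121],[0,0,0,0,0,0.121],[0,0,0,0,0,0.121],[0,0,0,0,0,0.121],[0,0,0,0,0,0.121]]'
python3 -m jog '[[-26,24,-11,0,0,0],[-26,24,-11,0,0,0],[-26,24,-11,0,0,0],[-26,24,-11,0,0,0],[-26,24,-11,0,0,0]]'
python3 -m jog '[[-26,24,-11,0,0,0],[-26,24,-11,0,0,0],[-26,24,-11,0,0,0],[-26,24,-11,0,0,0],[-26,24,-11,0,0,0]]'
python3 -m jog '[[0,0,0,0,0,0],[0,0,0,0,0,0]]'
python3 - <<'E'
from h import *
d=snap('wrist','w0'); print(np.round(-np.array(d['R']).T@d['t']),np.round(d['R'],2).tolist(),status.get_obs()['qpos'])
E
```

```text
t: 0.52
ee_pos: [220.5, 584.4, 222.2]
orientation: [1.467, 2.778, -0.001]
ft_force: [0.7, 0.4, -0.2]
width: 87.9
grasp_force: 0.0
t: 0.93
ee_pos: [220.5, 584.4, 222.2]
orientation: [2.228, 2.215, -0.001]
ft_force: [0.3, -0.4, 0.6]
width: 87.9
grasp_force: 0.0
t: 1.35
ee_pos: [341.2, 453.3, 277.8]
orientation: [2.221, 2.222, -0.001]
ft_force: [0.8, -0.3, -0.2]
width: 88.0
grasp_force: 0.0
t: 1.77
ee_pos: [461.3, 323.1, 333.0]
orientation: [-2.221, -2.221, 0.001]
ft_force: [-0.0, 0.2, -0.5]
width: 87.5
grasp_force: 0.0
t: 1.93
ee_pos: [461.6, 323.6, 332.9]
orientation: [-2.225, -2.218, -0.001]
ft_force: [0.4, 0.3, 0.2]
width: 87.4
grasp_force: 0.0
[461. 400. 495.] [[1.0, -0.0, 0.0], [-0.0, -0.96, 0.28], [0.0, -0.28, -0.96]] [5.92190405e-01 2.22352429e-01 1.65373787e+00 4.10940692e-04
 1.26607494e+00 5.93804736e-01]
```

View pics/w0.png

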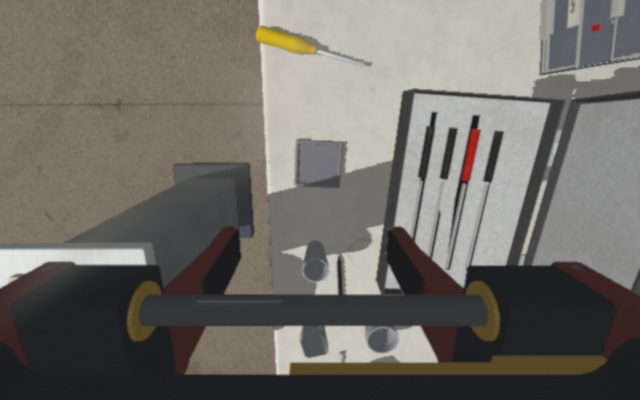

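The wrist view shows the square saucer, with corners near (299,139), (346,141), (341,187) and (296,185). The pots are behind the gripper below it. I'll take two more views further along −y.

```bash
python3 -m jog '[[-40,5,0,0,0,0],[-40,5,0,0,0,0],[-40,5,0,0,0,0],[-40,5,0,0,0,0],[-40,5,0,0,0,0]]' | grep ee_; python3 -m jog '[[-40,5,0,0,0,0],[-40,5,0,0,0,0],[-40,5,0,0,0,0],[0,0,0,0,0,0],[0,0,0,0,0,0]]' | grep ee_
python3 -c "
from h import *
snap('wrist','w1')"
python3 -m jog '[[-40,0,0,0,0,0],[-40,0,0,0,0,0],[-40,0,0,0,0,0],[-40,0,0,0,0,0],[-40,0,0,0,0,0]]' | grep ee_;  python3 -m jog '[[-40,0,0,0,0,0],[-40,0,0,0,0,0],[-20,0,0,0,0,0],[0,0,0,0,0,0],[0,0,0,0,0,0]]' | grep ee_
python3 - <<'E'
from h import *
snap('wrist','w2')
a=load('w1')['img'];b=load('w2')['img']
cv2.imwrite('pics/w12.png',np.vstack([a[:260,100:540],b[:260,100:540]])[:,:,::-1])
E
```

```text
ee_pos: [484.4, 124.6, 331.9]
ee_pos: [500.1, 4.4, 331.9]
ee_pos: [501.0, -194.2, 332.4]
ee_pos: [501.2, -293.7, 331.9]
```

View pics/w12.png

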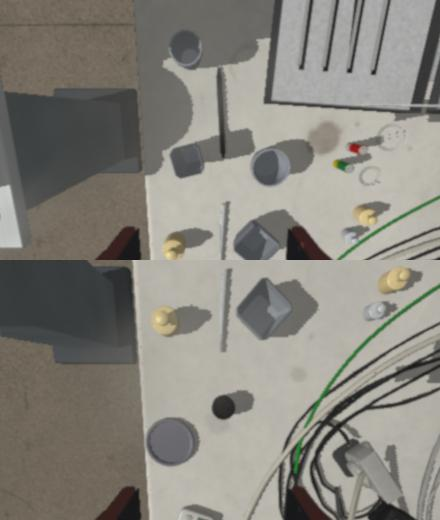

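The top half (w1) shows the round_narrow rim at (286,47), square_narrow at (287,160) and round_wide at (370,166). The bottom half (w2) shows square_wide at (365,48) turned about 40°, the loupe at (323,147), the brass weight at (265,60) and the round saucer at (271,182).

```bash
cat >> h.py <<'E'
def rim(fn,x,y,r,z0,z1):
    W=cloud(load(fn)); m=(np.hypot(W[...,0]-x,W[...,1]-y)<r)&(W[...,2]>z0)&(W[...,2]<z1)
    p=W[m]; q=p[:,:2].astype(np.float32); (cx,cy),s,a=cv2.minAreaRect(q); (ex,ey),er=cv2.minEnclosingCircle(q)
    print(fn,len(p),'z',np.round(np.percentile(p[:,2],[5,50,95]),1),'rect',round(cx,1),round(cy,1),np.round(s,1),round(a,1),'circ',round(ex,1),round(ey,1),round(er,1)); return p
E
python3 - <<'E'
from h import *
for a in [('w1',463,160,40,74,90),('w1',460,10,40,74,90),('w1',590,-5,45,45,60),('w2',570,-137,55,45,60),('w2',431,-150,35,10,70),('w2',515,-273,30,26,45),
 ('w2',429,-334,55,9,22),('w0',463,325,65,9,22),('w0',463,325,65,3,22),('w2',429,-334,55,3,22)]: rim(*a)
W=cloud(load('w2')); print(np.round(W[182,271],1), np.round(W[150,290],1), np.round(cloud(load('w0'))[163,320],1))
E
```

```text
w1 254 z [75.4 79.2 80.7] rect 462.9 160.3 [40.9 42.1] 46.8 circ 462.7 160.2 21.5
w1 234 z [75.3 79.2 80.8] rect 460.3 14.6 [43.2 43.2] 14.2 circ 460.4 14.8 26.4
w1 272 z [46.  49.1 50.7] rect 585.1 -0.5 [58.3 59.2] 47.3 circ 585.5 -0.4 29.9
w2 456 z [46.9 49.3 51. ] rect 569.3 -133.1 [61.1 60. ] 48.1 circ 569.1 -133.3 38.1
w2 667 z [22.  35.8 57.8] rect 429.8 -144.9 [36.7 37.4] 45.9 circ 429.5 -144.8 19.0
w2 442 z [28.3 30.1 33.9] rect 514.8 -270.2 [36.  35.9] 89.6 circ 515.0 -269.8 18.4
w2 82 z [ 9.1  9.6 10.7] rect 425.7 -331.2 [77.6 78.6] 7.6 circ 425.8 -331.3 40.7
w0 124 z [ 9.1  9.4 10.6] rect 467.8 317.1 [76.2 76.9] 86.9 circ 469.1 318.4 51.2
w0 2092 z [3.4 5.1 9.1] rect 467.9 317.1 [78.1 78. ] 87.0 circ 467.7 317.7 53.9
w2 1807 z [3.5 5.  8.9] rect 425.5 -330.9 [82.1 81.5] 88.9 circ 425.3 -331.0 41.8
[ 428.7 -331.2    5.5] [ 461.6 -277.7   -0.5] [472.7 318.    4.1]
```

Every measured size matches the spec, so I'll start with square_wide. Its faces sit at 48.1°, which means tool yaw −41.9°.

```bash
python3 -m jog '[[27,11.3,22,0,0,0],[27,11.3,22,0,0,0],[27,11.3,22,0,0,0],[27,11.3,22,0,0,0],[27,11.3,22,0,0,0]]' 88| grep ee_; python3 -m jog '[[27,11.3,22,0,0,0],[0,0,0,0,0,0.1218],[0,0,0,0,0,0.1218],[0,0,0,0,0,0.1218]]' | grep ee_;  python3 -m jog '[[0,0,0,0,0,0.1218],[0,0,0,0,0,0.1218],[0,0,0,0,0,0.1218],[0,0,0,0,0,0]]'
python3 -c "
from h import *
snap('wrist','w3')
print(status.get_obs()['qpos'])"
```

```text
ee_pos: [557.3, -156.1, 222.0]
ee_pos: [568.2, -129.3, 200.1]
t: 4.83
ee_pos: [568.3, -130.4, 200.8]
orientation: [-2.869, -1.279, -0.0]
ft_force: [0.9, 0.2, -0.2]
width: 87.7
grasp_force: 0.0
[-2.46822213e-01  3.88457381e-01  1.74190304e+00  3.33977421e-04
  1.01149387e+00  4.78678172e-01]
```

View pics/w3.png

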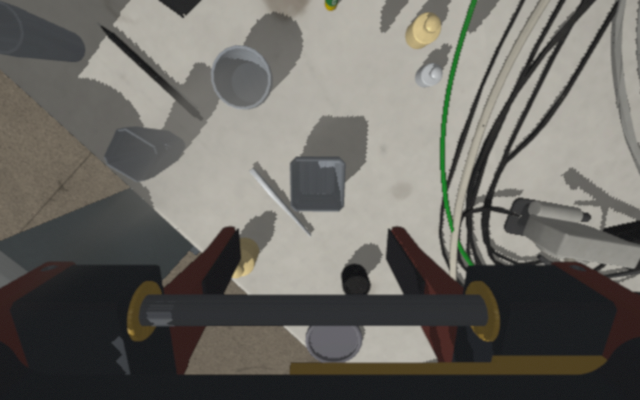

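The pot's sides line up with the image axes, with its rim between columns 291 and 345, so the yaw is right. Next I descend, grip and lift.

```bash
python3 -m jog '[[-1.3,2.5,36,0,0,0],[0,0,36,0,0,0],[0,0,36,0,0,0],[0,0,36,0,0,0],[0,0,32,0,0,0]]' ; python3 -m jog '[[0,0,0,0,0,0],[0,0,0,0,0,0]]'|grep ee_; python3 -m jog '[[0,0,0,0,0,0],[0,0,0,0,0,0],[0,0,0,0,0,0],[0,0,0,0,0,0],[0,0,0,0,0,0]]' 40;  python3 -m jog '[[0,0,0,0,0,0],[0,0,0,0,0,0],[0,0,0,0,0,0]]'; python3 -m jog '[[0,0,-20,0,0,0],[0,0,-36,0,0,0],[0,0,-40,0,0,0],[0,0,-40,0,0,0],[0,0,-40,0,0,0]]'
```

```text
t: 5.3
ee_pos: [568.9, -134.3, 23.0]
orientation: [-2.864, -1.29, 0.0]
ft_force: [-0.2, 0.6, 0.3]
width: 87.7
grasp_force: 0.0
ee_pos: [568.2, -134.5, 23.6]
t: 5.88
ee_pos: [570.2, -136.1, 26.2]
orientation: [2.867, 1.281, 0.003]
ft_force: [-0.2, 0.2, 9.7]
width: 59.6
grasp_force: 30.0
t: 6.13
ee_pos: [570.3, -136.1, 26.2]
orientation: [2.867, 1.281, 0.003]
ft_force: [-2.2, 0.9, 8.2]
width: 59.6
grasp_force: 30.0
t: 6.55
ee_pos: [568.9, -135.9, 202.7]
orientation: [-2.868, -1.281, 0.0]
ft_force: [1.2, -0.7, -0.5]
width: 59.8
grasp_force: 30.0
```

```bash
python3 -m jog '[[0,0,0,0,0,-0.113],[0,0,0,0,0,-0.113],[0,0,0,0,0,-0.113],[0,0,0,0,0,-0.113],[0,0,0,0,0,-0.113]]' | grep -v t_f; python3 -m jog '[[0,0,0,0,0,-0.114],[20,-5,0,0,0,0],[35,-10,0,0,0,0],[35,-10,0,0,0,0],[35,-10,0,0,0,0]]'|grep ee_;  python3 -m jog '[[35,-10,0,0,0,0],[35,-10,0,0,0,0],[35,-10,0,0,0,0],[35,-10,0,0,0,0],[35,-10,0,0,0,0]]'|grep ee_; python3 -m jog '[[35,-10,0,0,0,0],[35,-10,0,0,0,0],[35,-10,0,0,0,0],[22,-5,0,0,0,0],[20,-4,0,0,0,0]]'|grep ee_;  python3 -m jog '[[0,0,0,0,0,0],[0,0,0,0,0,0]]'
python3 - <<'E'
from h import *
snap('wrist','w4'); W=cloud(load('w4'));print(status.get_obs()['qpos'])
rim('w4',468,317,65,3,22)
E
```

```text
t: 6.97
ee_pos: [569.2, -135.9, 201.2]
orientation: [2.392, 2.036, 0.001]
width: 59.5
grasp_force: 30.0
ee_pos: [540.3, -8.4, 201.0]
ee_pos: [499.3, 169.6, 201.1]
ee_pos: [467.8, 318.9, 201.1]
t: 8.38
ee_pos: [468.3, 317.5, 200.8]
orientation: [2.276, 2.165, -0.0]
ft_force: [0.2, -0.4, -0.8]
width: 59.8
grasp_force: 30.0
[ 5.73455940e-01  3.63569161e-01  1.78116770e+00 -3.82074397e-04
  9.97299889e-01  6.24551456e-01]
w4 2883 z [3.6 4.9 9. ] rect 468.6 327.6 [56.9 78. ] 87.2 circ 468.2 327.3 47.2
```

View pics/w4.png

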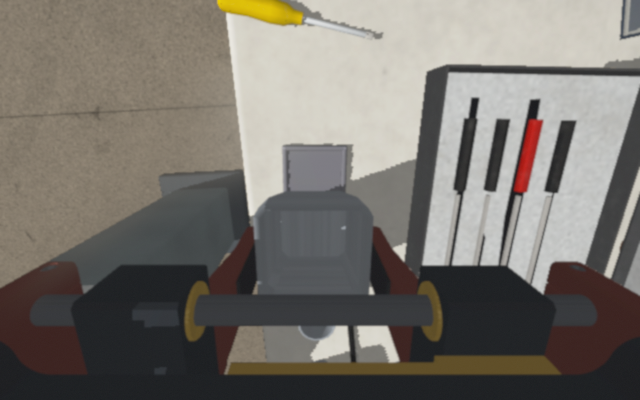

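The pot is held level between the fingers, spanning columns 255–372, and lines up with the saucer at (317,168). I'll lower it.

```bash
python3 -m jog '[[0,0,40,0,0,0],[0,0,40,0,0,0],[0,0,40,0,0,0],[0,0,30,0,0,0],[0,0,14,0,0,0]]' |grep -E 'ee|ft'; python3 -m jog '[[0,0,3,0,0,0],[0,0,2,0,0,0],[0,0,0,0,0,0]]'; 
```

```text
ee_pos: [466.8, 313.9, 33.0]
ft_force: [-0.8, -1.3, -1.2]
t: 9.1
ee_pos: [468.4, 315.1, 31.7]
orientation: [-2.28, -2.161, 0.003]
ft_force: [-0.1, -0.6, -0.9]
width: 59.7
grasp_force: 30.0
```

```bash
python3 -m jog '[[0,0,1,0,0,0],[0,0,1,0,0,0],[0,0,0,0,0,0]]' |grep -E 'ee|ft';python3 -m jog '[[0,0,1,0,0,0],[0,0,1,0,0,0],[0,0,0,0,0,0]]' |grep -E 'ee|ft'
```

```text
ee_pos: [469.5, 316.2, 31.1]
ft_force: [-0.6, -4.0, 8.9]
ee_pos: [469.7, 316.2, 30.9]
ft_force: [-5.5, -8.6, 28.9]
```

```bash
python3 -m jog '[[0,0,-2,0,0,0],[0,0,0,0,0,0],[0,0,0,0,0,0],[0,0,0,0,0,0],[0,0,0,0,0,0]]' 88; python3 -m jog '[[0,0,-30,0,0,0],[0,0,-36,0,0,0],[0,0,-36,0,0,0],[0,0,-36,0,0,0],[0,0,-36,0,0,0]]' |grep -E 'ee|ft'
python3 - <<'E'
from h import *
snap('wrist','w5')
rim('w5',468,317,55,45,64)
rim('w5',468,317,65,3,22)
E
python3 -m jog '[[-30,1,0,0,0,0],[-39,0.8,0,0,0,0],[-39,0.8,0,0,0,0],[-39,0.8,0,0,0,0],[-39,0.8,0,0,0,0]]'|grep ee;python3 -m jog '[[-39,0.8,0,0,0,0],[-39,0.8,0,0,0,0],[-38,0.5,0,0,0,-0.1],[0,0,0,0,0,-0.1],[0,0,0,0,0,-0.1]]'|grep ee; python3 -m jog '[[0,0,0,0,0,0],[0,0,0,0,0,0]]'
python3 - <<'E'
from h import *
snap('wrist','w6')
E
```

```text
t: 10.02
ee_pos: [468.7, 316.8, 29.5]
orientation: [-2.278, -2.163, 0.0]
ft_force: [0.4, -0.6, 0.6]
width: 87.1
grasp_force: 0.0
ee_pos: [468.3, 316.7, 204.9]
ft_force: [0.8, 0.3, -0.2]
w5 792 z [46.  54.2 55.6] rect 468.1 318.9 [60.7 60. ] 87.0 circ 468.1 319.1 38.3
w5 2506 z [ 4.4  8.5 17.1] rect 468.0 317.3 [77.7 78. ] 87.1 circ 468.1 317.1 54.1
ee_pos: [462.7, 129.5, 203.3]
ee_pos: [459.1, 12.8, 203.3]
t: 11.48
ee_pos: [459.3, 14.9, 203.4]
orientation: [-1.933, -2.476, 0.0]
ft_force: [0.6, 0.5, 0.3]
width: 87.8
grasp_force: 0.0
```

View pics/w5.png

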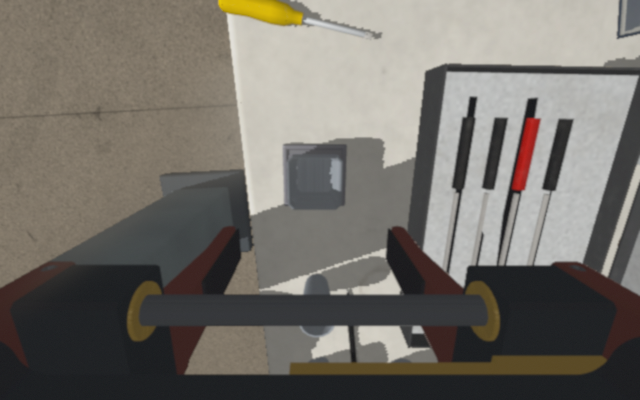

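View pics/w6.png

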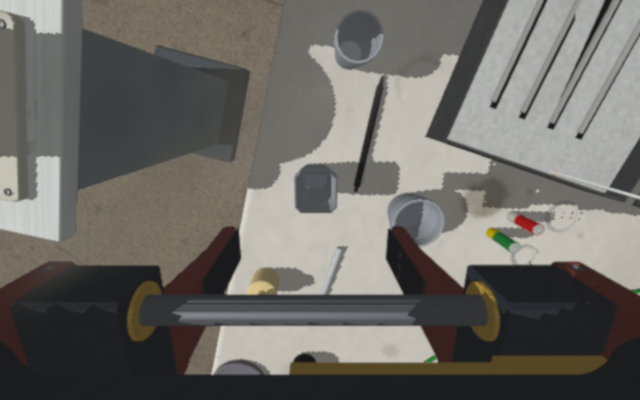

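The square wide pot sits level in its saucer at (316,177), with its rim at z≈54.5 and centre within 2 mm. The square narrow pot at (315,187) is aligned with the gripper, so I'll grip it.

```bash
python3 -m jog '[[0,1,38,0,0,0],[0,0,38,0,0,0],[0,0,38,0,0,0],[0,0,24,0,0,0],[0,0,11,0,0,0]]' |grep -E 'ee|ft'; python3 -m jog '[[0,0,0,0,0,0],[0,0,0,0,0,0]]'|grep ee_; python3 -m jog '[[0,0,0,0,0,0],[0,0,0,0,0,0],[0,0,0,0,0,0],[0,0,0,0,0,0],[0,0,0,0,0,0]]' 25;  python3 -m jog '[[0,0,0,0,0,0],[0,0,0,0,0,0],[0,0,0,0,0,0]]'; python3 -m jog '[[0,0,-20,0,0,0],[0,0,-36,0,0,0],[0,0,-40,0,0,0],[0,0,-40,0,0,0],[0,0,-24,0,0,0]]'
```

```text
ee_pos: [458.2, 15.9, 51.5]
ft_force: [-0.2, -0.0, 0.5]
ee_pos: [460.0, 15.8, 54.2]
t: 12.53
ee_pos: [460.8, 15.3, 55.3]
orientation: [1.929, 2.478, 0.001]
ft_force: [-0.7, 0.0, 0.1]
width: 57.5
grasp_force: 0.0
t: 12.78
ee_pos: [460.5, 15.2, 54.8]
orientation: [1.929, 2.479, 0.0]
ft_force: [-1.4, 0.8, 1.8]
width: 43.1
grasp_force: 30.0
t: 13.2
ee_pos: [461.3, 15.2, 218.3]
orientation: [1.928, 2.477, 0.004]
ft_force: [0.9, 0.0, -1.0]
width: 42.7
grasp_force: 30.0
```

```bash
python3 -m jog '[[0,0,0,0,0,0.1],[0,0,0,0,0,0.1],[0,0,0,0,0,0.1],[30,-1,0,0,0,0],[39,-1.1,0,0,0,0]]'|grep ee; python3 -m jog '[[39,-1.1,0,0,0,0],[39,-1.1,0,0,0,0],[39,-1.1,0,0,0,0],[39,-1.2,0,0,0,0],[39,-1.2,0,0,0,0]]'|grep ee; python3 -m jog '[[25,-0.7,0,0,0,0],[15,-0.5,0,0,0,0],[0,0,0,0,0,0],[0,0,0,0,0,0]]'
python3 - <<'E'
from h import *
snap('wrist','w7')
E
```

```text
ee_pos: [461.7, 83.4, 214.7]
ee_pos: [465.6, 281.1, 214.5]
t: 14.37
ee_pos: [466.6, 319.0, 214.2]
orientation: [2.277, 2.165, -0.002]
ft_force: [-0.0, 0.2, -0.8]
width: 42.9
grasp_force: 30.0
```

View pics/w7.png

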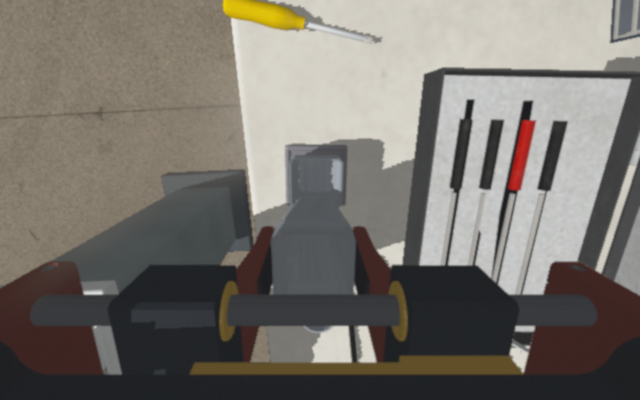

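The narrow pot hangs straight and lines up with the wide pot behind it, at columns 275–355. I'll lower it in stages.

```bash
python3 -m jog '[[0,1.3,35,0,0,0],[0,0,35,0,0,0],[0,0,22,0,0,0],[0,0,0,0,0,0],[0,0,0,0,0,0]]' |grep -E 'ee|ft'; python3 -m jog '[[0,0,15,0,0,0],[0,0,15,0,0,0],[0,0,15,0,0,0],[0,0,7,0,0,0],[0,0,0,0,0,0]]'|grep -E 'ee|ft'; python3 -m jog '[[0,0,2,0,0,0],[0,0,2,0,0,0],[0,0,0,0,0,0]]'|grep -E 'ee|ft'
```

```text
ee_pos: [467.9, 317.4, 122.1]
ft_force: [0.2, 0.2, -1.5]
ee_pos: [468.6, 318.8, 71.0]
ft_force: [-0.8, 0.7, -1.7]
ee_pos: [468.9, 319.5, 67.5]
ft_force: [0.0, -0.3, -2.1]
```

```bash
python3 -m jog '[[0,0,1.5,0,0,0],[0,0,1.5,0,0,0],[0,0,0,0,0,0]]' |grep -E 'ee|ft'; python3 -m jog '[[0,0,1,0,0,0],[0,0,0,0,0,0]]'|grep -E 'ee|ft'; python3 -m jog '[[0,0,1,0,0,0],[0,0,0,0,0,0]]'|grep -E 'ee|ft'
```

```text
ee_pos: [468.6, 319.5, 63.9]
ft_force: [0.1, -0.2, 0.5]
ee_pos: [468.9, 319.6, 63.7]
ft_force: [-1.5, -0.6, 8.4]
ee_pos: [469.3, 319.7, 63.4]
ft_force: [-1.3, -2.6, 14.8]
```

```bash
python3 -m jog '[[0,0,-1.5,0,0,0],[0,0,0,0,0,0],[0,0,0,0,0,0],[0,0,0,0,0,0],[0,0,0,0,0,0]]' 88; python3 -m jog '[[0,0,-20,0,0,0],[0,0,-36,0,0,0],[0,0,-36,0,0,0],[0,0,-36,0,0,0],[0,0,-12,0,0,0]]' |grep -E 'ee|ft'
python3 - <<'E'
from h import *
snap('wrist','w8')
rim('w8',468,318,40,79,100)
rim('w8',468,318,50,50,60)
E
python3 -m jog '[[-30,12,0,0,0,0],[-35,15,0,0,0,0],[-35,15,0,0,0,0],[-35,15,0,0,0,0],[-35,15,0,0,0,0]]'|grep ee;python3 -m jog '[[-35,15,0,0,0,0],[-35,15,0,0,0,0],[-35,15,0,0,0,0],[-38,16,0,0,0,0],[0,0,0,0,0,0]]'|grep ee; python3 -m jog '[[0,0,0,0,0,0]]'
python3 - <<'E'
from h import *
snap('wrist','w9')
rim('w9',585,-1,45,45,60)
E
```

```text
t: 16.5
ee_pos: [468.2, 319.2, 62.9]
orientation: [-2.278, -2.163, 0.001]
ft_force: [-0.2, 0.1, 0.5]
width: 72.9
grasp_force: 0.0
ee_pos: [470.4, 320.6, 208.0]
ft_force: [0.8, 0.5, 0.5]
w8 586 z [80.8 88.  89.4] rect 468.1 318.7 [43.1 42.6] 86.5 circ 468.0 318.4 26.5
w8 649 z [51.8 54.5 57.4] rect 468.2 319.1 [60.1 60. ] 87.1 circ 467.9 319.1 38.2
ee_pos: [530.8, 144.0, 201.4]
ee_pos: [586.3, -6.0, 201.4]
t: 17.88
ee_pos: [584.5, -2.1, 201.2]
orientation: [-2.281, -2.158, 0.003]
ft_force: [-0.7, -0.1, -0.5]
width: 87.8
grasp_force: 0.0
w9 510 z [46.1 49.3 50.7] rect 585.8 -0.1 [58.7 58.2] 88.0 circ 585.7 -0.7 30.0
```

View pics/w8.png

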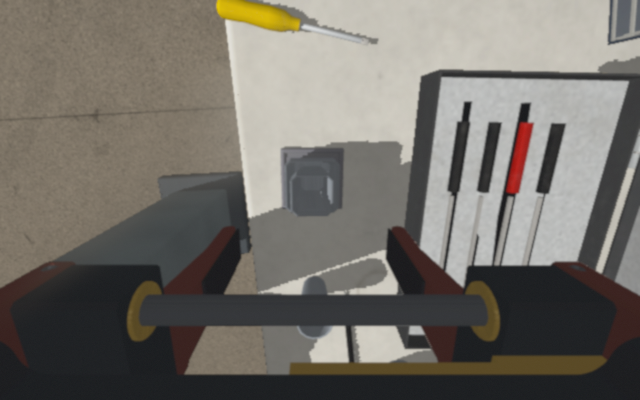

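The square narrow pot is fully home: its rim is at z≈88.5 and concentric within 1 mm, seen at (311,186). Next is round_wide.

```bash
python3 -m jog '[[1.5,1,36,0,0,0],[0,0,36,0,0,0],[0,0,36,0,0,0],[0,0,36,0,0,0],[0,0,32,0,0,0]]' |grep -E 'ee|ft'; python3 -m jog '[[0,0,0,0,0,0],[0,0,0,0,0,0]]'|grep ee_; python3 -m jog '[[0,0,0,0,0,0],[0,0,0,0,0,0],[0,0,0,0,0,0],[0,0,0,0,0,0],[0,0,0,0,0,0]]' 40;  python3 -m jog '[[0,0,0,0,0,0],[0,0,0,0,0,0],[0,0,0,0,0,0]]'; python3 -m jog '[[0,0,-20,0,0,0],[0,0,-36,0,0,0],[0,0,-40,0,0,0],[0,0,-40,0,0,0],[0,0,-40,0,0,0]]'
```

```text
ee_pos: [584.3, 3.2, 24.6]
ft_force: [-0.5, -0.7, 1.2]
ee_pos: [583.9, 2.7, 25.5]
t: 18.93
ee_pos: [587.1, 1.2, 28.8]
orientation: [2.277, 2.162, 0.003]
ft_force: [-1.3, 1.1, 8.0]
width: 60.7
grasp_force: 30.0
t: 19.18
ee_pos: [587.1, 1.2, 28.8]
orientation: [2.278, 2.162, 0.003]
ft_force: [-1.4, 1.4, 7.5]
width: 60.0
grasp_force: 30.0
t: 19.6
ee_pos: [585.5, 1.1, 205.2]
orientation: [-2.278, -2.163, 0.0]
ft_force: [1.5, -0.5, -1.3]
width: 59.8
grasp_force: 30.0
```

```bash
python3 -m jog '[[-20,-8.5,0,0,0,0],[-34,-14.2,0,0,0,0],[-35,-14.7,0,0,0,0],[-35,-14.7,0,0,0,0],[-35,-14.7,0,0,0,0]]'|grep ee; python3 -m jog '[[-35,-14.7,0,0,0,0],[-35,-14.7,0,0,0,0],[-35,-14.7,0,0,0,0],[-35,-14.7,0,0,0,0],[-25,-10.5,0,0,0,0]]'|grep ee; python3 -m jog '[[-16,-6.7,0,0,0,0],[0,0,0,0,0,0],[0,0,0,0,0,0]]'
python3 - <<'E'
from h import *
snap('wrist','w10'); W=cloud(load('w10'));print(status.get_obs()['qpos'])
rim('w10',425,-331,50,3,22)
E
```

```text
ee_pos: [510.1, -155.3, 203.8]
ee_pos: [431.7, -317.7, 203.7]
t: 20.68
ee_pos: [425.3, -331.4, 203.4]
orientation: [2.281, 2.16, 0.0]
ft_force: [0.4, -0.5, -0.6]
width: 60.1
grasp_force: 30.0
[-6.82607607e-01  3.22550459e-01  1.83640642e+00  4.31071143e-04
  9.82722330e-01 -6.29977916e-01]
w10 3139 z [3.6 4.9 8.9] rect 425.4 -326.9 [74.8 83.3] 85.9 circ 425.2 -331.2 41.8
```

View pics/w10.png

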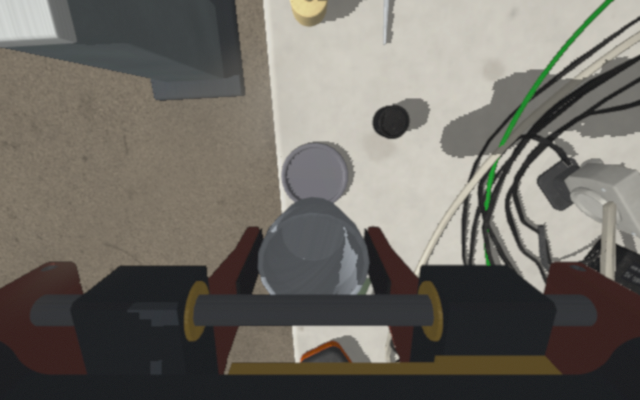

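The pot hangs over the saucer, whose visible edge is at (316,173), and the loupe at (391,121) is clear of the fingers. I'll lower it.

```bash
python3 -m jog '[[0,0,40,0,0,0],[0,0,40,0,0,0],[0,0,40,0,0,0],[0,0,30,0,0,0],[0,0,13,0,0,0]]' |grep -E 'ee|ft'; python3 -m jog '[[0,0,2,0,0,0],[0,0,0,0,0,0],[0,0,0,0,0,0]]'|grep -E 'ee|ft';python3 -m jog '[[0,0,1.5,0,0,0],[0,0,1.5,0,0,0],[0,0,0,0,0,0]]'|grep -E 'ee|ft'
```

```text
ee_pos: [424.5, -327.8, 36.5]
ft_force: [-0.7, 0.5, -0.7]
ee_pos: [426.9, -330.7, 39.1]
ft_force: [0.2, -1.0, -0.9]
ee_pos: [426.4, -331.2, 36.1]
ft_force: [0.8, -0.5, -0.3]
```

```bash
python3 -m jog '[[0,0,1.5,0,0,0],[0,0,0,0,0,0],[0,0,0,0,0,0]]' |grep -E 'ee|ft'; python3 -m jog '[[0,0,1,0,0,0],[0,0,0,0,0,0]]'|grep -E 'ee|ft';python3 -m jog '[[0,0,1,0,0,0],[0,0,0,0,0,0]]'|grep -E 'ee|ft'
```

```text
ee_pos: [425.9, -331.0, 33.9]
ft_force: [-1.6, 0.6, 1.6]
ee_pos: [425.9, -331.1, 33.7]
ft_force: [-3.8, 2.0, 11.9]
ee_pos: [425.9, -331.1, 33.6]
ft_force: [-5.4, 4.8, 23.8]
```

```bash
python3 -m jog '[[0,0,-2,0,0,0],[0,0,0,0,0,0],[0,0,0,0,0,0],[0,0,0,0,0,0],[0,0,0,0,0,0]]' 88; python3 -m jog '[[0,0,-30,0,0,0],[0,0,-36,0,0,0],[0,0,-36,0,0,0],[0,0,-36,0,0,0],[0,0,-34,0,0,0]]' |grep -E 'ee|ft'
python3 - <<'E'
from h import *
snap('wrist','w11')
rim('w11',425,-331,45,48,64)
rim('w11',425,-331,50,3,20)
rim('w11',515,-270,30,26,45)
E
python3 -m jog '[[30,0.8,0,0,0,0],[39,0.9,0,0,0,0],[39,0.9,0,0,0,0],[39,0.9,0,0,0,0],[39,0.9,0,0,0,0]]'|grep ee;python3 -m jog '[[39,0.9,0,0,0,0],[39,0.9,0,0,0,0],[39,0.9,0,0,0,0],[39,0.9,0,0,0,0],[39,0.9,0,0,0,0]]'|grep ee;python3 -m jog '[[39,0.9,0,0,0,0],[39,0.9,0,0,0,0],[33,0.8,0,0,0,0],[0,0,0,0,0,0],[0,0,0,0,0,0]]'
python3 - <<'E'
from h import *
snap('wrist','w12')
rim('w12',463,160,45,74,90)
E
```

```text
t: 22.65
ee_pos: [425.7, -330.8, 33.4]
orientation: [-2.278, -2.163, 0.0]
ft_force: [1.1, -0.0, -0.0]
width: 86.9
grasp_force: 0.0
ee_pos: [425.7, -330.7, 207.3]
ft_force: [0.5, -0.4, 1.4]
w11 541 z [49.3 54.2 55.7] rect 423.9 -332.4 [58.9 58.4] 87.5 circ 424.1 -332.8 29.9
w11 2342 z [ 4.   8.2 14.2] rect 426.4 -324.1 [68.3 82.5] 80.7 circ 425.2 -331.3 41.8
w11 891 z [28.6 30.2 34.1] rect 514.7 -269.8 [35.9 36.3] 9.1 circ 515.0 -269.7 18.6
ee_pos: [439.5, -143.8, 205.3]
ee_pos: [454.1, 51.0, 205.4]
t: 24.37
ee_pos: [462.5, 161.2, 205.1]
orientation: [-2.274, -2.167, 0.001]
ft_force: [-0.6, -0.9, 0.2]
width: 87.9
grasp_force: 0.0
w12 387 z [75.  79.2 80.4] rect 462.9 160.6 [42.4 41.6] 87.9 circ 463.1 160.6 21.5
```

View pics/w11.png

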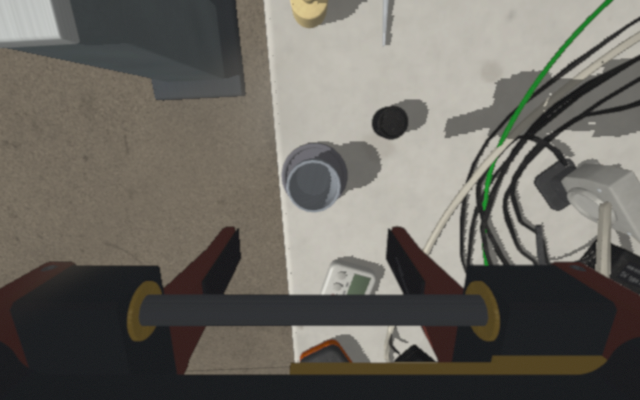

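The round wide pot sits in its saucer, rim at (313,185), with its centre at (424,−332.6) and about 2 mm off. I'll grip round_narrow now.

```bash
python3 -m jog '[[-0.6,0.5,38,0,0,0],[0,0,38,0,0,0],[0,0,38,0,0,0],[0,0,24,0,0,0],[0,0,12,0,0,0]]' |grep -E 'ee|ft'; python3 -m jog '[[0,0,0,0,0,0],[0,0,0,0,0,0]]'|grep ee_; python3 -m jog '[[0,0,0,0,0,0],[0,0,0,0,0,0],[0,0,0,0,0,0],[0,0,0,0,0,0],[0,0,0,0,0,0]]' 25;  python3 -m jog '[[0,0,0,0,0,0],[0,0,0,0,0,0],[0,0,0,0,0,0],[0,0,0,0,0,0]]'; python3 -m jog '[[0,0,-20,0,0,0],[0,0,-36,0,0,0],[0,0,-40,0,0,0],[0,0,-40,0,0,0],[0,0,-24,0,0,0]]'
```

```text
ee_pos: [461.0, 156.7, 52.5]
ft_force: [0.0, -0.1, -0.2]
ee_pos: [462.8, 157.7, 55.2]
t: 25.42
ee_pos: [463.7, 159.3, 56.4]
orientation: [2.278, 2.163, 0.002]
ft_force: [0.1, -0.4, 0.3]
width: 58.1
grasp_force: 0.0
t: 25.75
ee_pos: [463.4, 159.3, 55.8]
orientation: [2.278, 2.163, 0.0]
ft_force: [-0.7, 0.7, 2.1]
width: 41.9
grasp_force: 30.0
t: 26.17
ee_pos: [464.2, 159.5, 219.3]
orientation: [2.277, 2.162, 0.005]
ft_force: [0.6, -0.1, -0.5]
width: 41.5
grasp_force: 30.0
```

```bash
python3 -m jog '[[-20,-0.6,0,0,0,0],[-38,-1,0,0,0,0],[-38,-1,0,0,0,0],[-38,-1,0,0,0,0],[-38,-1,0,0,0,0]]'|grep ee; python3 -m jog '[[-38,-1,0,0,0,0],[-38,-1,0,0,0,0],[-38,-1,0,0,0,0],[-38,-1,0,0,0,0],[-38,-1.1,0,0,0,0]]'|grep ee; python3 -m jog '[[-38,-1.1,0,0,0,0],[-38,-1.1,0,0,0,0],[-38,-1.1,0,0,0,0],[-18,-0.5,0,0,0,0],[0,0,0,0,0,0]]'|grep ee; python3 -m jog '[[0,0,0,0,0,0],[0,0,0,0,0,0]]'
python3 - <<'E'
from h import *
snap('wrist','w13')
E
```

```text
ee_pos: [449.1, -13.7, 215.7]
ee_pos: [434.1, -203.5, 215.5]
ee_pos: [423.8, -337.0, 215.5]
t: 27.58
ee_pos: [423.8, -332.4, 215.2]
orientation: [-2.277, -2.162, -0.0]
ft_force: [-0.7, 0.3, -1.0]
width: 41.6
grasp_force: 30.0
```

View pics/w13.png

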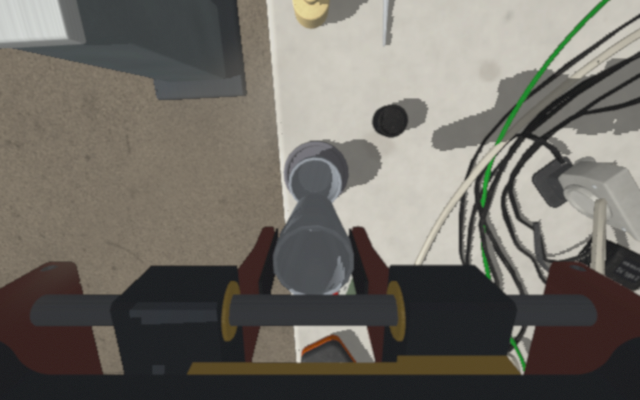

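The pot hangs straight at columns 275–352, just in front of the wide pot at (316,177) as expected. I'll lower it in stages.

```bash
python3 -m jog '[[-0.8,0,35,0,0,0],[0,0,35,0,0,0],[0,0,22,0,0,0],[0,0,0,0,0,0],[0,0,0,0,0,0]]' |grep -E 'ee|ft'; python3 -m jog '[[0,0,15,0,0,0],[0,0,15,0,0,0],[0,0,15,0,0,0],[0,0,8,0,0,0],[0,0,0,0,0,0]]'|grep -E 'ee|ft'; python3 -m jog '[[0,0,2,0,0,0],[0,0,1,0,0,0],[0,0,0,0,0,0]]'|grep -E 'ee|ft'; python3 -m jog '[[0,0,1,0,0,0],[0,0,0,0,0,0]]'|grep -E 'ee|ft'
```

```text
ee_pos: [423.9, -332.7, 123.2]
ft_force: [-0.2, -0.2, 0.2]
ee_pos: [424.4, -333.9, 70.9]
ft_force: [-0.1, -0.6, -0.7]
ee_pos: [424.7, -334.6, 68.6]
ft_force: [-0.2, -0.5, -0.8]
ee_pos: [424.4, -334.4, 67.1]
ft_force: [-0.1, -0.2, -1.4]
```

```bash
python3 -m jog '[[0,0,1.5,0,0,0],[0,0,0,0,0,0],[0,0,0,0,0,0]]' |grep -E 'ee|ft'; python3 -m jog '[[0,0,1,0,0,0],[0,0,0,0,0,0]]'|grep -E 'ee|ft';python3 -m jog '[[0,0,1,0,0,0],[0,0,0,0,0,0]]'|grep -E 'ee|ft'
```

```text
ee_pos: [424.1, -334.2, 65.1]
ft_force: [-0.0, -0.2, -0.4]
ee_pos: [424.3, -334.4, 64.8]
ft_force: [-1.5, -0.1, 6.7]
ee_pos: [424.6, -334.7, 64.6]
ft_force: [-2.5, 1.6, 14.5]
```

Contact came at the expected 64.8 mm. I'll release, retreat and check.

```bash
python3 -m jog '[[0,0,-1.5,0,0,0],[0,0,0,0,0,0],[0,0,0,0,0,0],[0,0,0,0,0,0],[0,0,0,0,0,0]]' 88|grep -E 'width|grasp'; python3 -m jog '[[0,0,-20,0,0,0],[0,0,-36,0,0,0],[0,0,-36,0,0,0],[0,0,-36,0,0,0],[0,0,-36,0,0,0]]' |grep -E 'ee|ft';python3 -m jog '[[0,0,-20,0,0,0],[0,0,0,0,0,0],[0,0,0,0,0,0],[0,0,0,0,0,0],[0,0,0,0,0,0]]'
python3 - <<'E'
from h import *
snap('wrist','w14'); snap('scene','s1')
rim('w14',424,-332,40,79,100)
rim('w14',424,-332,40,50,60)
rim('w14',515,-270,30,26,45); rim('w14',430,-145,35,10,70)
rim('s1',468,318,45,79,100)
c=load('s1')['img'][140:330,230:420,::-1]; cv2.imwrite('pics/c1.png',cv2.resize(c,None,fx=3.1,fy=3.1,interpolation=cv2.INTER_CUBIC))
E
```

```text
width: 71.4
grasp_force: 0.0
ee_pos: [423.8, -333.9, 230.1]
ft_force: [1.0, 0.0, 0.1]
t: 30.72
ee_pos: [423.3, -333.5, 246.8]
orientation: [-2.276, -2.161, 0.001]
ft_force: [-0.2, 0.5, -1.4]
width: 87.7
grasp_force: 0.0
w14 370 z [80.  87.9 89.5] rect 423.7 -332.8 [41.7 41.9] 24.0 circ 423.2 -333.0 21.6
w14 393 z [51.1 54.4 57.8] rect 424.5 -329.0 [51.8 58.9] 80.9 circ 424.1 -332.8 29.9
w14 728 z [28.4 30.2 34. ] rect 514.4 -270.1 [35.5 36.8] 26.2 circ 515.0 -270.0 18.6
w14 936 z [17.5 35.8 57.4] rect 429.1 -150.7 [27.1 37.5] 87.0 circ 429.3 -145.2 19.0
s1 98 z [79.6 85.1 89.4] rect 469.5 315.1 [47.7 44.2] 84.4 circ 469.5 315.9 29.8
```

View pics/c1.png

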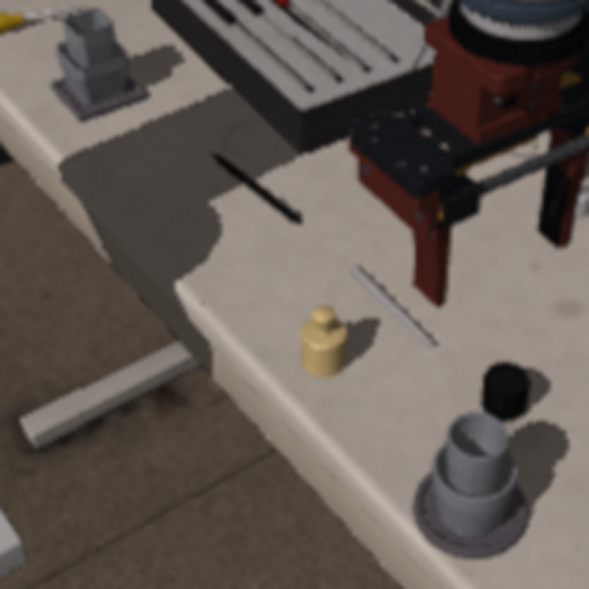

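The crop shows both nests upright in their saucers, square at (95,70) and round at (475,480). The brass weight at (323,345) and loupe at (507,390) are where they started.

```bash
python3 -c "
from workcell import ticket
print(ticket.close_job())"
```

```text
the job is handed in; nothing more can be done
None
```

The job is handed in at about 31 s: in the last images both nests stood upright and home in their saucers and the brass weight and loupe had not moved; the judge's verdict was not shown.

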